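Re-arm the laser shutter: hold its recessed reset

TASK

Re-arm the tripped laser shutter controller: slide its orange guard fully open to the end stop, then take the orange-handled stylus from its stand, pass its steel tip through the yellow-ringed hole that the guard covered, and press the recessed red reset button all the way down. Finish while holding: keep the stylus in the gripper with the button pressed down, and do not let go. Leave the mirror on its post, the lens objective and the blue lens case where they stand.

Things in the scene. Friction and masses are not known exactly. Their poses are not given: they have to be found in the camera images.
- controller: Grey box fixed to the table, 150 mm (its x) by 200 mm (its y) by 60 mm high; origin at the centre of its underside, z up. On its flat top (60 mm above the table) lies a sliding guard between two low black rails that run along its y at x = -27 and +27 mm (8 mm wide, reaching 6 mm above the top), with a 6 mm high cross bar at each end of the rails. A small red and a green lamp on the top are flat.
- aperture (a point): Centre of the mouth of the round reset hole in the controller's top, level with the top face (60 mm above the table), at (0, -45 mm) in the controller's x, y; same axes as the controller. The hole is 15 mm in diameter, straight down, ringed in flat yellow. The red button's flat face, 12 mm across, lies 28 mm below the mouth (5 mm lower when fully pressed). Covered by the guard at the start.
- reset_button (a joint): Travel of the recessed spring button, m: 0 up, 0.005 fully down. It starts to move at about 1.2 N and is fully down at 4 N; it springs back when let go. The stylus's weight alone does not move it.
- guard (a joint): Travel of the guard along the controller's +y, m: 0 shut, 0.060 at the open end stop. It starts nearly shut (0 to 0.012), slides with about 2.5 N of friction and stays where it is left. The guard is a translucent orange plate, 45 mm (controller x) by 48 mm (y), its upper face 5 mm above the controller's top, with a black grip block on it. The plate is clear of the hole from 0.034 of travel on.
- guard_grip (a point): Centre of the top face of the guard's black grip block, which is 30 mm (controller x) by 16 mm (controller y) and stands 30 mm above the guard plate; its top is 95 mm above the table. In the controller's frame it lies at x = 0, y = -37 mm + guard travel, so at y = +23 mm at the end stop. Same axes as the controller.
- stylus: Reset stylus, 136 mm long, about 50 g, standing tip down in its stand. Origin at the tip, z up along the axis to the handle. Steel shaft 7 mm in diameter from 0 to 60 mm, black collar 28 mm in diameter from 60 to 66 mm (it rests on the stand), round orange handle 20 mm in diameter from 66 to 136 mm.
- stylus_tip (a point): The end of the stylus's steel shaft (same point and axes as stylus).
- stand: Aluminium block fixed to the table, 60 by 60 mm, 66 mm high, with a 12 mm hole 64 mm deep in its middle in which the stylus stands with its tip 6 mm above the table; origin at the centre of its underside, z up. It is on the left or on the right of the controller.
- mirror: Bystander, loose: mirror in a black 46 mm mount on a steel post with a round base 60 mm across, 106 mm high; origin at the centre of its underside. On the other side of the controller from the stand.
- objective: Bystander, loose: steel and brass lens objective, 36 mm in diameter, 44 mm high; origin at the centre of its underside.
- lens_case: Bystander, loose: blue lens case, 50 by 70 mm, 24 mm high; origin at the centre of its underside.
Not all that is in view belongs to the job. Of the things shaped like the stylus, the orange one is meant.

How it is judged:
By the outcome, as a careful person would: the job done as asked, in the order asked, and still so for the second after the job is handed in, while the arm keeps its last pose, push and grip.
It also fails if it takes over 48 s, if anything falls off the work surface, if the arm or the gripper's body presses on something with over 40 N, if the wrist force passes 120 N, or if a joint passes its speed limit or range.

ROBOT

A 6-joint arm with a two-finger parallel gripper is mounted at the origin on the work surface. World frame = base frame: x ahead of the robot, y to its left, z up, the work surface at z = 0. Lengths are in m, angles in rad, forces in N, time in s.
With the tool pointing down it reaches from about 0.4 to 0.925 m from the base axis. Payload 3.4 kg.
Tool frame: the origin (TCP) lies at the very end of the fingers, on their centre line; the grasp point (between the pads) lies 19 mm behind it; x points along the fingers, y is the direction in which the jaws open and shut, and the axes are right-handed (so a half turn about x gives the same grasp; the last joint's range is limited). The gripper opens to 85 mm and grips with 20 to 120 N. Pads are 22 mm wide; open, the fingers measure 114 mm over their backs; the gripper's body (76 mm by 85 mm) begins 54 mm behind the grasp point. The pads swing forward as they close: fully open they stand 13 mm farther back than shut.
Start: joints at [-1.353, 0.307, 1.506, -0, 1.328, -0.073], TCP at [0.165, -0.551, 0.231] pointing down, gripper open.
Joint ranges: [-3.12, 3.12], [-1.05, 2.28], [0.14, 2.33], [-1.42, 4.57], [0.1, 2.73], [-2.68, 2.68]. Speed limits (rad/s): [2.57, 2.57, 3.14, 3.14, 3.14, 3.14].

INTERFACE

Orientations are given as a unit quaternion [w, x, y, z].
In Python, from bench import state, snapshot, camera_info, close_job, spot_in, outline_of gives the robot as it stands.
- The arm moves only by the tool servo_tool, never from a script. Its argument "series" is a list of rows, each an object of numbers: "x", "y", "z": the shift along the tool's x, y, z in mm; "yaw": the turn about the tool's x in rad. In form: [{"x": .., "y": .., "z": .., "yaw": ..}, ...]. A call has 1 to 10 rows; each row shifts and turns the commanded pose from where the row before left it, along the tool's axes as they then stand; what a row does not reach is not made up. A row lasts 1/10 s, in which the tool goes at most 50 mm and 8.59 degrees, less where a joint would pass 70% of its speed; a pose out of reach is approached as far as the arm can. A call with a gripper value outside its range is refused whole. "hand" is the opening, from -1 (shut) to 1 (fully open), so that 0 is half open, set as the call begins (left out, the last holds). The fingers move at their own pace and stop on an object; "squeeze" is the grip in N (left out, the last holds). Time passes only in rows, so rows that do not move let the fingers close. It gives the time, the measured TCP pose, the force and the opening at its end, in the units of the state.
- state(): the state, without advancing time (a new reading comes with each control period).
- snapshot(name): name is "scene" or "top" or "wrist"; returns the picture (420x560x3 uint8, red, green, blue); there is no depth.
- camera_info(name): a dict with "camera_matrix" (3x3 intrinsics, pixels), "camera_from_world" (4x4, takes a point from world to camera coordinates); the wrist camera has in their place "T_tool_cam" (4x4, takes a point from camera to tool coordinates, whose origin is the TCP and whose axes are the tool frame's). Camera axes: x right, y down, z forward; pixel columns grow to the right and rows downward; lengths in m; the calibration is good to about 2 mm. A picture is of the moment at which its call begins: read the wrist's pose just before it. camera_info takes no time and is no camera call.
- close_job(): hands the job in, once; it reports no verdict.
Trained networks look in the newest picture that a camera, given by its name, has taken for a name from the list of things; names that differ only in an ending like _2 or _b are one class to them, and where a whole thing is asked for, a point or a joint stands for the part that bears it (a point fixed in the world has none). Each returns a list of dicts, best first, with "score" (0 to 1); they miss things now and then, are a little off and sometimes report something else, mostly with a low value. They report only what shows in the picture. A call takes as long as a camera call. They do not tell look-alikes from the thing itself.
- spot_in(label, camera): "xy" ([column, row] in pixels, amid what is visible of it).
- outline_of(label, camera): "region" (420x560 bool, what is visible of it) and "xy" ([column, row] in pixels, amid what is visible of it).
The state is a dict: "time_s": time; "q": joint angles; "joint_velocities": joint speeds; "effort": joint torques, N m; "eef_pos": TCP position; "tool_rot": TCP orientation; "force": force on the tool from outside, world axes, zero at the start; "wrist_torque": the same for the moment, N m; "grip_width": opening from 0.0 (shut) to 1.0 (fully open).
Only numpy, scipy, OpenCV 4.12 (cv2) and the standard library are available. Lean on these libraries where they do the work, as an engineer would, in place of code of your own. Each camera call takes 0.05 s, during which the arm holds its last target.

## Working session

There is one attempt and no reset: what is moved stays moved. The work goes in short steps, Python scripts to look and compute and a tool call to move; the robot and the scene stay as the last step left them, time stands still between calls to the robot, and variables do not carry over. Pictures are saved under pics/ and viewed, and the job is handed in when it is done.

Besides the shell and the picture viewer there is one more tool, called after "Request:" as name(argument=value, ...), one argument or row to a line, values as JSON. servo_tool: Moves the arm, as the interface text tells. Its arguments: {"type":"object","properties":{"series":{"type":"array"},"hand":{"type":"number"},"squeeze":{"type":"number"}},"required":["series"]}

```bash
ls; mkdir -p pics
python3 - <<'E'
from bench import *
import cv2
s=state();print(s)
for n in("scene","top","wrist"):
    im=snapshot(n);cv2.imwrite(f"pics/{n}0.png",im[:,:,::-1]);print(n,camera_info(n))
E
```

```text
pics
{'time_s': 0.0, 'q': array([-1.35349672e+00,  3.07548543e-01,  1.50767999e+00,  1.34474969e-05,
        1.32840599e+00, -7.34839371e-02]), 'joint_velocities': array([ 0.00047114,  0.00131352,  0.00033375,  0.00223864, -0.00057256,
       -0.00025049]), 'effort': array([-1.82509066e-03, -4.57554209e+01, -2.51916361e+01, -3.82368344e-04,
        1.30463528e-02, -4.10506615e-06]), 'eef_pos': array([ 0.16469181, -0.55017393,  0.23039257]), 'tool_rot': array([-0.10172413, -0.69959879, -0.10316487,  0.69969332]), 'force': array([-0.77331912, -0.23177126,  0.66780032]), 'wrist_torque': array([-0.00430165,  0.02632046, -0.03620619]), 'grip_width': 1.0027069712704935}
scene {'camera_matrix': array([[491.72441481,   0.        , 280.44676443],
       [  0.        , 491.72441481, 208.28721532],
       [  0.        ,   0.        ,   1.        ]]), 'camera_from_world': array([[-0.23904306,  0.97083413, -0.01842581,  0.13090221],
       [ 0.73741985,  0.16915999, -0.65390891, -0.37345365],
       [-0.63172018, -0.16989995, -0.75634888,  1.47720462],
       [ 0.        ,  0.        ,  0.       
[... 393 characters left out ...]
 [ 1.61483004e-01,  2.61006527e-03, -9.86872042e-01,
         9.41438914e-01],
       [ 0.00000000e+00,  0.00000000e+00,  0.00000000e+00,
         1.00000000e+00]])}
wrist {'camera_matrix': array([[306.98476579,   0.        , 273.8871197 ],
       [  0.        , 306.98476579, 206.8691538 ],
       [  0.        ,   0.        ,   1.        ]]), 'T_tool_cam': array([[ 4.45507888e-04, -3.20496775e-01,  9.47249502e-01,
        -1.41779431e-01],
       [ 9.99999826e-01, -2.23697717e-04, -5.46004201e-04,
         1.83862184e-03],
       [ 3.86890137e-04,  9.47249580e-01,  3.20496619e-01,
        -8.22286684e-02],
       [ 0.00000000e+00,  0.00000000e+00,  0.00000000e+00,
         1.00000000e+00]])}
```

View pics/scene0.png

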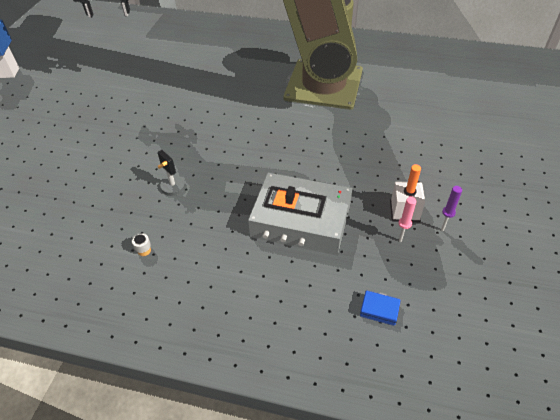

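View pics/top0.png

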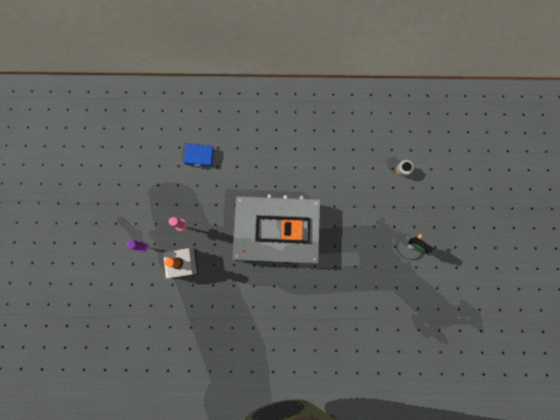

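View pics/wrist0.png

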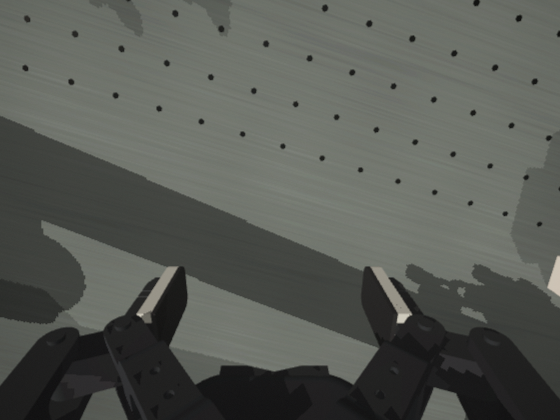

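Run:
```python
import cv2
t=cv2.imread("pics/top0.png");s=cv2.imread("pics/scene0.png")
cv2.imwrite("pics/c1.png",cv2.resize(t[180:285,120:330],None,fx=3.8,fy=3.8,interpolation=cv2.INTER_CUBIC))
cv2.imwrite("pics/c2.png",cv2.resize(s[150:260,240:470],None,fx=3.4,fy=3.4,interpolation=cv2.INTER_CUBIC))
```

```text
(no output)
```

View pics/c1.png

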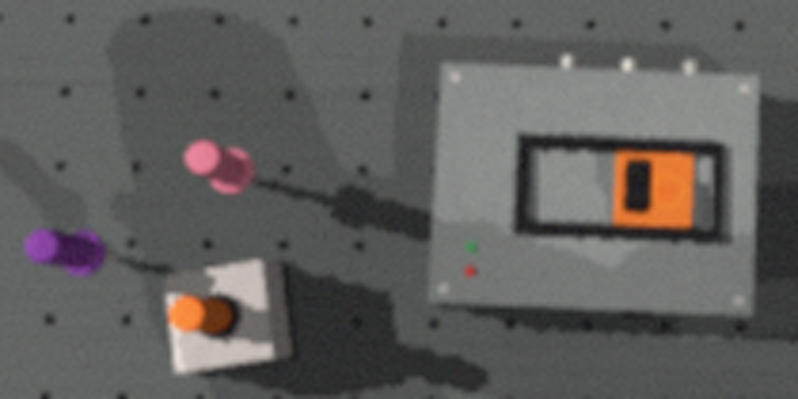

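View pics/c2.png

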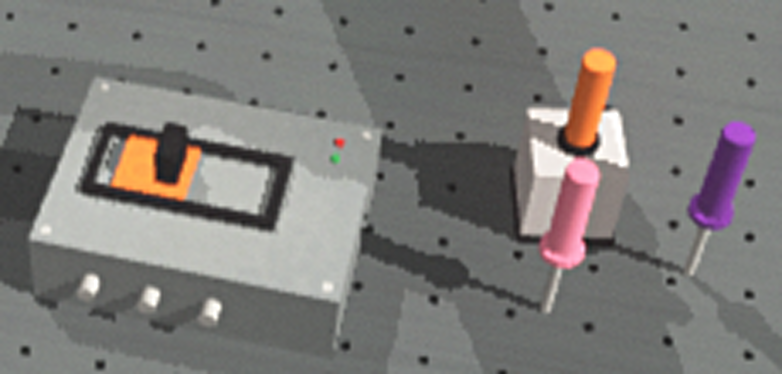

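```bash
cat > h.py <<'E'
import numpy as np, cv2
from scipy.optimize import least_squares
from scipy.spatial.transform import Rotation as R
from bench import *
def proj(n,P):
    c=camera_info(n);M=c["camera_from_world"];K=c["camera_matrix"]
    p=np.atleast_2d(P)@M[:3,:3].T+M[:3,3]; q=p@K.T; return q[:,:2]/q[:,2:]
def rt(p,loc):
    loc=np.atleast_2d(loc);c,s=np.cos(p[2]),np.sin(p[2])
    return np.c_[p[0]+c*loc[:,0]-s*loc[:,1],p[1]+s*loc[:,0]+c*loc[:,1],loc[:,2]]
def ray(n,uv,z):
    c=camera_info(n);K=c["camera_matrix"]
    if n=="wrist":
        s=state();Rw=R.from_quat(np.roll(s["tool_rot"],-1)).as_matrix();T=c["T_tool_cam"]
        Rc=Rw@T[:3,:3];o=Rw@T[:3,3]+s["eef_pos"]
    else:
        M=c["camera_from_world"];Rc=M[:3,:3].T;o=-Rc@M[:3,3]
    d=Rc@np.linalg.solve(K,[uv[0],uv[1],1]);return o+d*(z-o[2])/d[2]
E
python3 - <<'E'
from h import *
a=lambda L:(np.array(L,float)+.5)/3.8-.5+[120,180]
b=lambda L:(np.array(L,float)+.5)/3.4-.5+[240,150]
# controller local: x+ = image up in top, y+ = left
loc=np.array([[.075,.1,.06],[.075,-.1,.06],[-.075,-.1,.06],[-.075,.1,.06]])
ct=a([[441,63],[759,74],[752,317],[429,301]])
cs=b([[338,300],[31,240],[96,79],[382,131]])
for obs in(((("top"),ct),),(("scene",cs),),(("top",ct),("scene",cs))):
    f=lambda p:np.concatenate([(proj(n,rt(p,loc))-c).ravel() for n,c in obs])
    r=least_squares(f,[.5,0,0]);print([o[0] for o in obs],r.x.round(4),r.fun.round(1))
p=r.x
g=ray("top",a([[638,186]])[0],.095);print("grip",g, rt([0,0,-p[2]],[[*(g[:2]-p[:2]),0]]))
g=ray("scene",b([[174,131]])[0],.095);print("grip",g, rt([0,0,-p[2]],[[*(g[:2]-p[:2]),0]]))
print("aperture",rt(p,[[0,-.045,.06]]))
print("stylus top",ray("top",a([[186,313]])[0],.142),ray("scene",b([[599,58]])[0],.142))
sl=[[.03,.03,.066],[.03,-.03,.066],[-.03,-.03,.066],[-.03,.03,.066]]
st=a([[168,276],[264,259],[275,358],[175,374]])
ss=b([[522,166],[526,108],[617,114],[628,166]])
r=least_squares(lambda p:(proj("top",rt(p,sl))-st).ravel(),[.45,.25,0]);print("stand",r.x,r.fun.round(1))
for n,uv,z in(("pink_top",[203,157],.13),("purp",[43,245],.13)):print(n,ray("top",a([uv])[0],z))
for n,uv in(("pink_tip",[547,310]),("purp_tip",[690,272])):print(n,ray("scene",b([uv])[0],0))
print(state()["time_s"])
E
```

```text
['top'] [ 0.5346  0.047  -0.0296] [ 0.1 -0.2 -0.   0.3  0.3 -0.3 -0.4  0.3]
['scene'] [ 0.5347  0.0459 -0.0259] [ 0.7  0.8 -0.7 -0.1 -0.3 -0.6  0.2 -0.5]
['top', 'scene'] [ 0.5347  0.0464 -0.0279] [ 0.3 -0.2  0.2  0.2  0.6 -0.4 -0.1  0.4  0.9  0.9 -0.5 -0.1  0.  -0.6
  0.5 -0.4]
grip [0.53219431 0.02118417 0.095     ] [[-0.00179934 -0.02526884  0.        ]]
grip [0.52680663 0.01992128 0.095     ] [[-0.00714962 -0.02668179  0.        ]]
aperture [[0.53344162 0.00141044 0.06      ]]
stylus top [0.45297542 0.27563225 0.142     ] [0.45052716 0.2733615  0.142     ]
stand [0.4523416  0.27447026 0.16016731] [-0.4 -0.3 -0.   0.3  0.   0.1  0.4 -0.2]
pink_top [0.54259515 0.27381415 0.13      ]
purp [0.49079512 0.36289705 0.13      ]
pink_tip [0.54163879 0.27240054 0.        ]
purp_tip [0.48871773 0.36150591 0.        ]
0.15
```

```bash
cat >> h.py <<'E'
def tool():
    s=state();return s["eef_pos"],R.from_quat(np.roll(s["tool_rot"],-1)).as_matrix(),s
def delta(target):
    p,Rw,s=tool();return (Rw.T@(np.array(target)-p))*1000
E
python3 - <<'E'
from h import *
p,Rw,s=tool();print(Rw.round(3))
yy=np.array([np.sin(.028),np.cos(.028),0])
y=Rw[:,1]
for sg in(1,-1):
    print("yaw about tool x for tool y=+-ctrl y",np.arctan2(np.dot(np.cross(y,sg*yy),Rw[:,0]),np.dot(y,sg*yy)))
print(delta([.5325,.0207,.20]))
E
```

```text
[[-0.     0.287 -0.958]
 [ 0.001 -0.958 -0.287]
 [-1.    -0.002 -0.   ]]
yaw about tool x for tool y=+-ctrl y -2.8227962116376264
yaw about tool x for tool y=+-ctrl y 0.3187964419521669
[  31.32802642 -441.59063264 -516.06569618]
```

Request:
servo_tool(
  series=[
    {"yaw": 0.1063},
    {"yaw": 0.1063},
    {"yaw": 0.1063},
    {"y": -20,"z": -12},
    {"y": -34,"z": -20.7},
    {"y": -34,"z": -20.7},
    {"y": -34,"z": -20.7},
    {"y": -34,"z": -20.7},
    {"y": -34,"z": -20.7},
    {"y": -34,"z": -20.7},
  ],
  hand=1,
)

```text
schema error: expected keys x, y, z, yaw
```

Request:
servo_tool(
  series=[
    {"y": -34,"z": -20.7},
    {"y": -34,"z": -20.7},
    {"y": -34,"z": -20.7},
    {"y": -34,"z": -20.7},
    {"y": -34,"z": -20.7},
    {"y": -34,"z": -20.7},
    {"y": -34,"z": -20.7},
    {"y": -34,"z": -20.7},
    {"y": -34,"z": -20.7},
    {"y": -34,"z": -20.7},
  ],
)

```text
schema error: expected keys x, y, z, yaw
```

Run:
```python
from h import *
p,Rw,s=tool();print(p,Rw.round(3),s["time_s"],s["force"])
print(delta([.5325,.0207,.20]))
im=snapshot("wrist");cv2.imwrite("pics/w1.png",im[:,:,::-1])
print(spot_in("guard_grip","wrist"))
```

```text
[ 0.16472214 -0.55036107  0.230598  ] [[-0.     0.287 -0.958]
 [ 0.001 -0.958 -0.287]
 [-1.    -0.002 -0.   ]] 0.15 [-0.21205344  0.37624944  0.52959923]
[  31.32802642 -441.59063264 -516.06569618]
[]
```

View pics/w1.png

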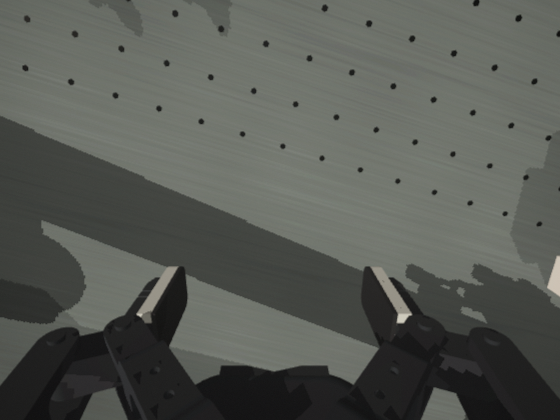

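All four keys are needed in each row; the arm has not moved (the picture is unchanged).

Request:
servo_tool(
  series=[
    {"x": 0,"y": 0,"z": 0,"yaw": 0.1063},
    {"x": 0,"y": 0,"z": 0,"yaw": 0.1063},
    {"x": 0,"y": 0,"z": 0,"yaw": 0.1063},
    {"x": 0,"y": -20,"z": -12,"yaw": 0},
    {"x": 0,"y": -34,"z": -20.7,"yaw": 0},
    {"x": 0,"y": -34,"z": -20.7,"yaw": 0},
    {"x": 0,"y": -34,"z": -20.7,"yaw": 0},
    {"x": 0,"y": -34,"z": -20.7,"yaw": 0},
    {"x": 0,"y": -34,"z": -20.7,"yaw": 0},
    {"x": 0,"y": -34,"z": -20.7,"yaw": 0},
  ],
  hand=1,
)

```text
time_s: 1.25
eef_pos: [0.3078, -0.3294, 0.2314]
tool_rot: [-0.01, 0.707, -0.01, -0.707]
force: [0.9, -1.1, -0.1]
grip_width: 1.002
```

Run:
```python
from h import *
p,Rw,s=tool();print(p,Rw.round(3),s["time_s"],s["force"])
print(delta([.5325,.0207,.20]))
```

```text
[ 0.30782085 -0.32935677  0.23135847] [[ 0.    -0.029 -1.   ]
 [-0.    -1.     0.029]
 [-1.     0.    -0.   ]] 1.25 [ 0.87378078 -1.06778487 -0.1171684 ]
[  31.36202441 -356.33582128 -214.58103636]
```

Request:
servo_tool(
  series=[
    {"x": 0,"y": -34,"z": -20.7,"yaw": 0},
    {"x": 0,"y": -34,"z": -20.7,"yaw": 0},
    {"x": 0,"y": -34,"z": -20.7,"yaw": 0},
    {"x": 0,"y": -34,"z": -20.7,"yaw": 0},
    {"x": 0,"y": -34,"z": -20.7,"yaw": 0},
    {"x": 0,"y": -34,"z": -20.7,"yaw": 0},
    {"x": 0,"y": -34,"z": -20.7,"yaw": 0},
    {"x": 0,"y": -34,"z": -20.7,"yaw": 0},
    {"x": 0,"y": -34,"z": -20.7,"yaw": 0},
    {"x": 0,"y": 0,"z": 0,"yaw": 0},
  ],
)

```text
time_s: 2.25
eef_pos: [0.5048, -0.0265, 0.2314]
tool_rot: [-0.009, 0.708, -0.008, -0.706]
force: [-0.7, -0.3, -0.2]
grip_width: 0.997
```

Run:
```python
from h import *
p,Rw,s=tool();print(p,Rw.round(3),s["time_s"],s["force"])
print(delta([.5325,.0207,.20]))
im=snapshot("wrist");cv2.imwrite("pics/w2.png",im[:,:,::-1])
print(spot_in("guard_grip","wrist"))
```

```text
[ 0.50478998 -0.02648248  0.23135951] [[ 0.002 -0.023 -1.   ]
 [ 0.002 -1.     0.023]
 [-1.    -0.002 -0.002]] 2.25 [-0.67134853 -0.31380649 -0.22800833]
[ 31.50878793 -47.76158989 -26.52313588]
[{'xy': [238.2, 162.0], 'score': 0.65}]
```

View pics/w2.png

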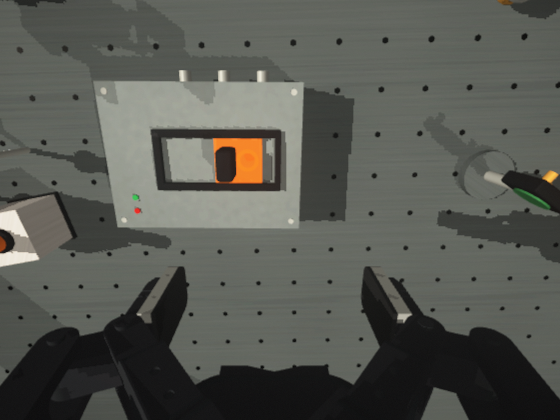

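Run:
```python
from h import *
t=cv2.imread("pics/w2.png")
cv2.imwrite("pics/c3.png",cv2.resize(t[70:240,80:320],None,fx=3.3,fy=3.3,interpolation=cv2.INTER_CUBIC))
```

```text
(no output)
```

View pics/c3.png

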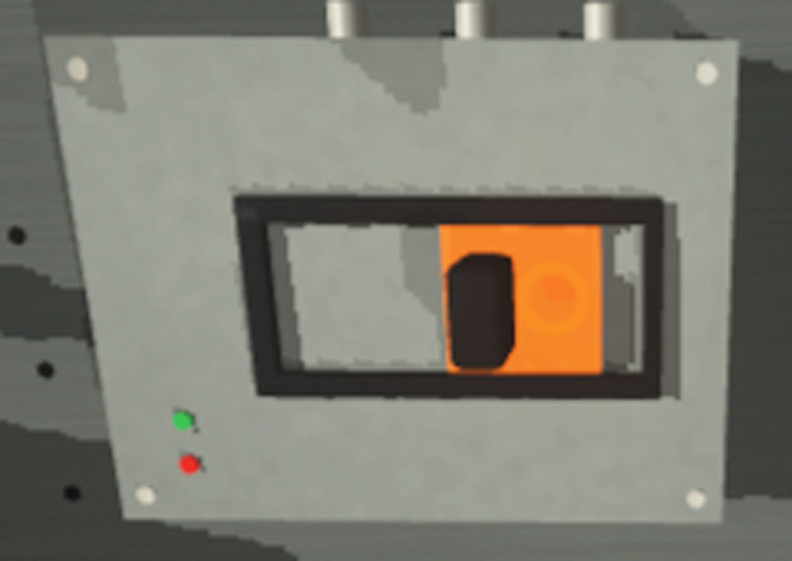

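Run:
```python
from h import *
a=lambda L:(np.array(L,float)+.5)/3.3-.5+[80,70]
W=np.array([ray("wrist",u,.06) for u in a([[44,36],[739,40],[723,522],[123,519]])])
loc=np.array([[.075,.1,.06],[.075,-.1,.06],[-.075,-.1,.06],[-.075,.1,.06]])
r=least_squares(lambda p:(rt(p,loc)-W)[:,:2].ravel(),[.53,.04,0]);p=r.x;print(p,r.fun.round(4))
for n,u,z in(("hole",[553,292],.06),("plate front",[521,226],.065),("plate l",[441,300],.065),("plate r",[602,300],.065),("block r base",[514,320],.065)):
    g=ray("wrist",a([u])[0],z);print(n,g,(rt([0,0,-p[2]],[[*(g[:2]-p[:2]),0]])).round(4))
```

```text
[ 0.53138163  0.03994737 -0.03266627] [ 0.0006  0.0008  0.0003 -0.0005 -0.0005 -0.0001 -0.0003 -0.0002]
hole [ 0.53197967 -0.00484821  0.06      ] [[ 0.0021 -0.0448  0.    ]]
plate front [0.55276692 0.00316796 0.065     ] [[ 0.0226 -0.0361  0.    ]]
plate l [0.53127373 0.02898609 0.065     ] [[ 0.0003 -0.011   0.    ]]
plate r [ 0.52999286 -0.02011672  0.065     ] [[ 0.0006 -0.0601  0.    ]]
block r base [0.52453196 0.00713182 0.065     ] [[-0.0058 -0.033   0.    ]]
```

Run:
```python
from h import *
p,Rw,s=tool();print(p,Rw.round(4),s["time_s"],s["joint_velocities"].round(3))
im=snapshot("wrist");cv2.imwrite("pics/w3.png",im[:,:,::-1])
cv2.imwrite("pics/c4.png",cv2.resize(im[70:240,80:320,::-1],None,fx=3.3,fy=3.3,interpolation=cv2.INTER_CUBIC))
p,Rw,s=tool();print(p,Rw.round(4),s["time_s"],s["joint_velocities"].round(3))
```

```text
[ 0.50202891 -0.02952181  0.23098314] [[-1.000e-03 -2.560e-02 -9.997e-01]
 [-4.000e-04 -9.997e-01  2.560e-02]
 [-1.000e+00  5.000e-04  1.000e-03]] 2.35 [-0.036 -0.013  0.021 -0.008  0.003 -0.002]
[ 0.50150692 -0.0302653   0.23100682] [[-1.300e-03 -2.720e-02 -9.996e-01]
 [-5.000e-04 -9.996e-01  2.720e-02]
 [-1.000e+00  6.000e-04  1.200e-03]] 2.4 [-0.025 -0.01   0.011  0.001 -0.     0.002]
```

View pics/c4.png

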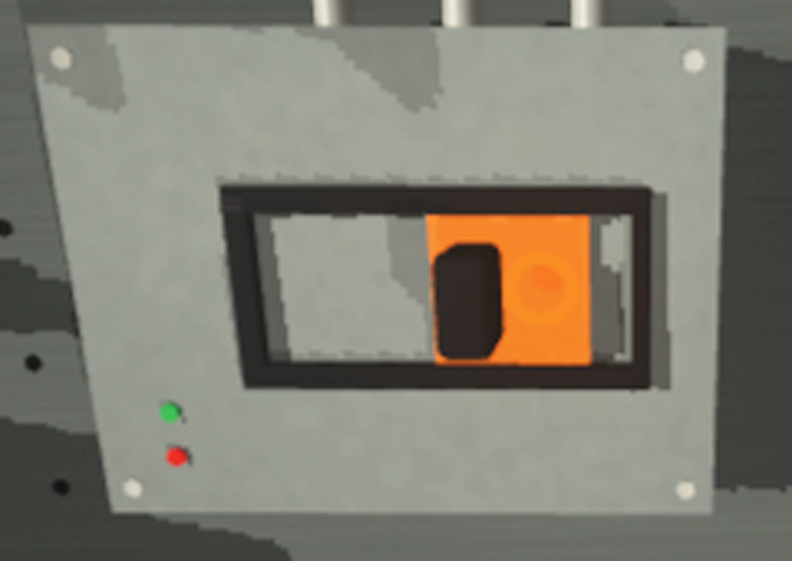

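```bash
cat >> h.py <<'E'
def wray(uv,z,p,Rw):
    c=camera_info("wrist");T=c["T_tool_cam"];Rc=Rw@T[:3,:3];o=Rw@T[:3,3]+p
    d=Rc@np.linalg.solve(c["camera_matrix"],[uv[0],uv[1],1]);return o+d*(z-o[2])/d[2]
def toctrl(g,p):return rt([0,0,-p[2]],[[g[0]-p[0],g[1]-p[1],0]])[0,:2].round(4)
E
python3 - <<'E'
from h import *
a=lambda L:(np.array(L,float)+.5)/3.3-.5+[80,70]
p0=np.array([.50203,-.02952,.23098]);Rw=np.array([[-.001,-.0256,-.9997],[-.0004,-.9997,.0256],[-1,.0005,.001]])
W=np.array([wray(u,.06,p0,Rw) for u in a([[28,24],[726,27],[712,515],[111,513]])])
loc=np.array([[.075,.1,.06],[.075,-.1,.06],[-.075,-.1,.06],[-.075,.1,.06]])
r=least_squares(lambda p:(rt(p,loc)-W)[:,:2].ravel(),[.53,.04,0]);p=r.x;print(p,r.fun.round(4))
for n,u,z in(("hole",[541,282],.06),("plate l",[427,290],.065),("plate r",[591,290],.065)):
    g=wray(a([u])[0],z,p0,Rw);print(n,g,toctrl(g,p))
E
```

```text
[ 0.53430945  0.0436656  -0.03111303] [ 0.0001  0.0007 -0.0002 -0.0004 -0.0001 -0.0002  0.0002 -0.0001]
hole [ 0.5351721 -0.001307   0.06     ] [ 0.0023 -0.0449]
plate l [0.534443   0.03297842 0.065     ] [ 0.0005 -0.0107]
plate r [ 0.53314368 -0.01688042  0.065     ] [ 0.0007 -0.0606]
```

Request:
servo_tool(
  series=[
    {"x": 0,"y": -17,"z": -10.3,"yaw": 0},
    {"x": 0,"y": -17,"z": -10.3,"yaw": 0},
    {"x": 0,"y": -16.6,"z": -10.4,"yaw": 0},
    {"x": 25,"y": 0,"z": 0,"yaw": 0},
    {"x": 25,"y": 0,"z": 0,"yaw": 0},
    {"x": 25,"y": 0,"z": 0,"yaw": 0},
    {"x": 20,"y": 0,"z": 0,"yaw": 0},
    {"x": 0,"y": 0,"z": 0,"yaw": 0},
    {"x": 0,"y": 0,"z": 0,"yaw": 0},
    {"x": 0,"y": 0,"z": 0,"yaw": 0},
  ],
)

```text
time_s: 3.4
eef_pos: [0.5353, 0.0188, 0.1376]
tool_rot: [-0.01, 0.708, -0.01, -0.706]
force: [-0.3, -0.4, -0.0]
grip_width: 0.999
```

Run:
```python
from h import *
p,Rw,s=tool();print(p,s["time_s"],s["force"],delta([.5337,.0192,.073]))
im=snapshot("wrist");cv2.imwrite("pics/w4.png",im[:,:,::-1])
im=snapshot("scene");cv2.imwrite("pics/s4.png",cv2.resize(im[130:280,200:400,::-1],None,fx=3.5,fy=3.5))
```

```text
[0.53534253 0.01877041 0.13762939] 3.4 [-0.30389573 -0.42730167 -0.03861743] [64.62540249 -0.39060188  1.80158583]
```

View pics/w4.png

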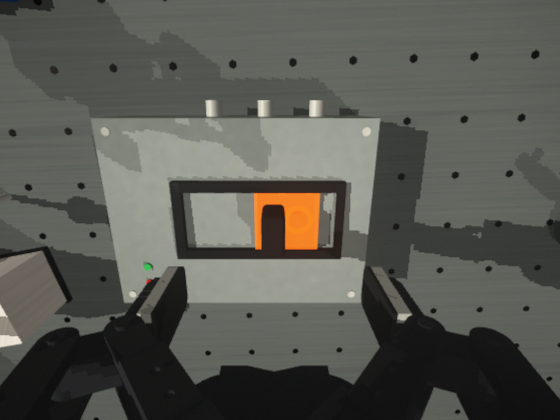

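View pics/s4.png

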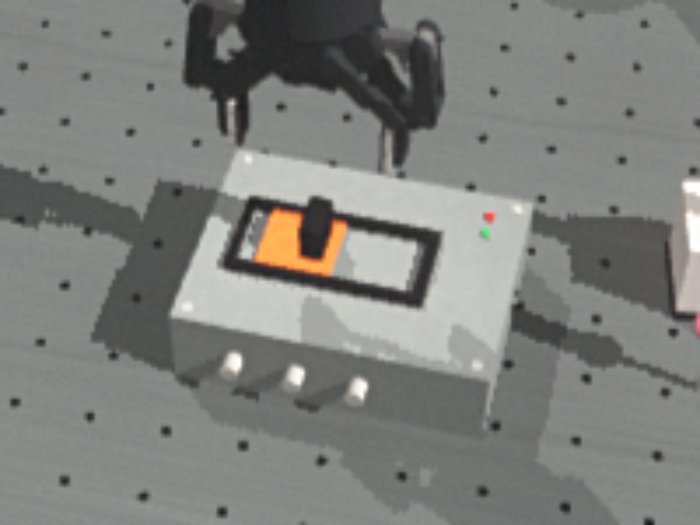

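Request:
servo_tool(
  series=[
    {"x": 15,"y": 0,"z": 1,"yaw": 0},
    {"x": 15,"y": 0,"z": 0.8,"yaw": 0},
    {"x": 15,"y": 0,"z": 0,"yaw": 0},
    {"x": 12,"y": 0,"z": 0,"yaw": 0},
    {"x": 7.5,"y": 0,"z": 0,"yaw": 0},
    {"x": 0,"y": 0,"z": 0,"yaw": 0},
    {"x": 0,"y": 0,"z": 0,"yaw": 0},
  ],
)

```text
time_s: 4.2
eef_pos: [0.5331, 0.0196, 0.0721]
tool_rot: [-0.01, 0.707, -0.01, -0.707]
force: [0.1, 0.2, 0.5]
grip_width: 0.998
```

Request:
servo_tool(
  series=[
    {"x": 0,"y": 0,"z": 0,"yaw": 0},
    {"x": 0,"y": 0,"z": 0,"yaw": 0},
    {"x": 0,"y": 0,"z": 0,"yaw": 0},
    {"x": 0,"y": 0,"z": 0,"yaw": 0},
    {"x": 0,"y": 0,"z": 0,"yaw": 0},
    {"x": 0,"y": 0,"z": 0,"yaw": 0},
    {"x": 0,"y": 0,"z": 0,"yaw": 0},
    {"x": 0,"y": 0,"z": 0,"yaw": 0},
  ],
  hand=-1,
  squeeze=30,
)

```text
time_s: 5.0
eef_pos: [0.5328, 0.0196, 0.072]
tool_rot: [-0.01, 0.707, -0.01, -0.707]
force: [-0.8, -0.0, 3.4]
grip_width: 0.176
```

Run:
```python
from h import *
p,Rw,s=tool();print(p,s["time_s"],s["force"],s["grip_width"])
im=snapshot("wrist");cv2.imwrite("pics/w5.png",im[:,:,::-1])
```

```text
[0.5327954  0.01959194 0.07204711] 5.0 [-0.81396804 -0.01579298  3.38850447] 0.1760164068496104
```

View pics/w5.png

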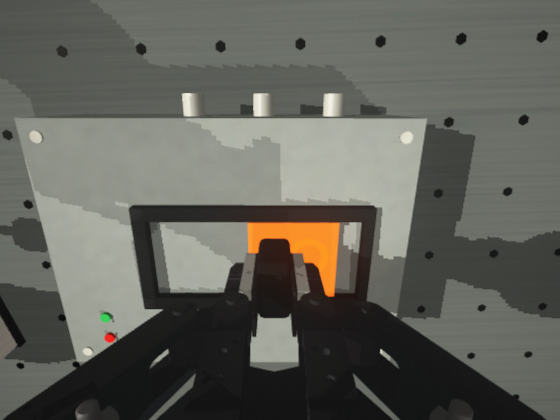

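Request:
servo_tool(
  series=[
    {"x": 0,"y": -6,"z": 0,"yaw": 0},
    {"x": 0,"y": -10,"z": 0,"yaw": 0},
    {"x": 0,"y": -10,"z": 0,"yaw": 0},
    {"x": 0,"y": -10,"z": 0,"yaw": 0},
    {"x": 0,"y": -6,"z": 0,"yaw": 0},
    {"x": 0,"y": -3,"z": 0,"yaw": 0},
    {"x": 0,"y": 0,"z": 0,"yaw": 0},
    {"x": 0,"y": 0,"z": 0,"yaw": 0},
  ],
)

```text
time_s: 5.85
eef_pos: [0.5342, 0.0656, 0.0721]
tool_rot: [-0.01, 0.707, -0.01, -0.707]
force: [-1.8, 1.1, 4.9]
grip_width: 0.18
```

Request:
servo_tool(
  series=[
    {"x": 0,"y": -2,"z": 0,"yaw": 0},
    {"x": 0,"y": 0,"z": 0,"yaw": 0},
    {"x": 0,"y": 0,"z": 0,"yaw": 0},
  ],
)

```text
time_s: 6.15
eef_pos: [0.5342, 0.0671, 0.072]
tool_rot: [-0.01, 0.707, -0.01, -0.707]
force: [-1.3, -1.3, 5.6]
grip_width: 0.182
```

Request:
servo_tool(
  series=[
    {"x": 0,"y": -1.5,"z": 0,"yaw": 0},
    {"x": 0,"y": 0,"z": 0,"yaw": 0},
    {"x": 0,"y": 0,"z": 0,"yaw": 0},
  ],
)

```text
time_s: 6.45
eef_pos: [0.5342, 0.0684, 0.072]
tool_rot: [-0.01, 0.707, -0.01, -0.707]
force: [-0.6, -1.5, 5.1]
grip_width: 0.181
```

Request:
servo_tool(
  series=[
    {"x": 0,"y": -1.5,"z": 0,"yaw": 0},
    {"x": 0,"y": 0,"z": 0,"yaw": 0},
    {"x": 0,"y": 0,"z": 0,"yaw": 0},
  ],
)

```text
time_s: 6.75
eef_pos: [0.5343, 0.0688, 0.072]
tool_rot: [-0.009, 0.707, -0.01, -0.707]
force: [-0.6, -4.6, 5.6]
grip_width: 0.178
```

Request:
servo_tool(
  series=[
    {"x": 0,"y": -2,"z": 0,"yaw": 0},
    {"x": 0,"y": 0,"z": 0,"yaw": 0},
    {"x": 0,"y": 0,"z": 0,"yaw": 0},
  ],
)

```text
time_s: 7.05
eef_pos: [0.5343, 0.0689, 0.072]
tool_rot: [-0.008, 0.707, -0.011, -0.707]
force: [-1.4, -11.6, 5.2]
grip_width: 0.179
```

Request:
servo_tool(
  series=[
    {"x": 0,"y": -1.5,"z": 0,"yaw": 0},
    {"x": 0,"y": 0,"z": 0,"yaw": 0},
    {"x": 0,"y": 0,"z": 0,"yaw": 0},
  ],
)

```text
time_s: 7.35
eef_pos: [0.5343, 0.069, 0.072]
tool_rot: [0.007, -0.707, 0.012, 0.707]
force: [-0.1, -16.8, 6.7]
grip_width: 0.181
```

Run:
```python
from h import *
p,Rw,s=tool();print(p,s["time_s"],s["force"],s["grip_width"])
im=snapshot("top");cv2.imwrite("pics/t6.png",cv2.resize(im[180:285,120:330,::-1],None,fx=3.8,fy=3.8,interpolation=cv2.INTER_CUBIC))
```

```text
[0.53425619 0.06903964 0.0719922 ] 7.35 [ -0.07625462 -16.84959467   6.67009851] 0.18070914400180482
```

View pics/t6.png

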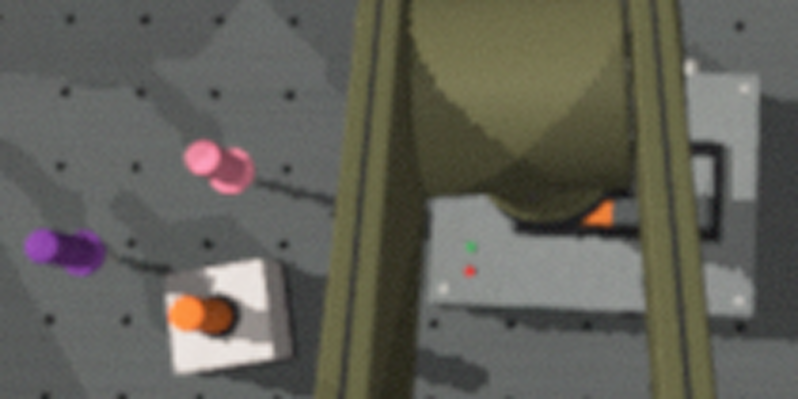

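Request:
servo_tool(
  series=[
    {"x": 0,"y": 3,"z": 0,"yaw": 0},
    {"x": 0,"y": 0,"z": 0,"yaw": 0},
  ],
)

```text
time_s: 7.6
eef_pos: [0.5343, 0.0688, 0.072]
tool_rot: [-0.009, 0.707, -0.011, -0.707]
force: [-0.3, -6.0, 4.9]
grip_width: 0.18
```

Request:
servo_tool(
  series=[
    {"x": 0,"y": 0,"z": 0,"yaw": 0},
    {"x": 0,"y": 0,"z": 0,"yaw": 0},
    {"x": 0,"y": 0,"z": 0,"yaw": 0},
    {"x": 0,"y": 0,"z": 0,"yaw": 0},
    {"x": 0,"y": 0,"z": 0,"yaw": 0},
    {"x": -15,"y": 0,"z": 0,"yaw": 0},
    {"x": -30,"y": 0,"z": 0,"yaw": 0},
    {"x": -35,"y": 0,"z": 0,"yaw": 0},
    {"x": -35,"y": 0,"z": 0,"yaw": 0},
    {"x": -35,"y": 0,"z": 0,"yaw": 0},
  ],
  hand=1,
)

```text
time_s: 8.6
eef_pos: [0.5338, 0.0702, 0.2231]
tool_rot: [0.01, -0.707, 0.01, 0.707]
force: [1.4, 0.1, -0.9]
grip_width: 0.997
```

Run:
```python
from h import *
p,Rw,s=tool();print(p,Rw.round(3),s["time_s"],s["force"],s["grip_width"],s["q"])
print(delta([.4525,.2745,.21]))
```

```text
[0.53376449 0.07020433 0.22306186] [[-0.    -0.028 -1.   ]
 [ 0.    -1.     0.028]
 [-1.    -0.     0.   ]] 8.6 [ 1.38615372  0.13281821 -0.90019025] 0.9970191609177602 [5.22078909e-02 2.62782909e-01 1.59387820e+00 1.53347503e-04
 1.28530984e+00 1.65100620e+00]
[  13.11916541 -201.9350252    86.95620682]
```

Request:
servo_tool(
  series=[
    {"x": 0,"y": -12,"z": 5,"yaw": 0},
    {"x": 0,"y": -25,"z": 11,"yaw": 0},
    {"x": 0,"y": -30,"z": 13,"yaw": 0},
    {"x": 0,"y": -30,"z": 13,"yaw": 0},
    {"x": 0,"y": -30,"z": 13,"yaw": 0},
    {"x": 0,"y": -30,"z": 13,"yaw": 0},
    {"x": 0,"y": -25,"z": 11,"yaw": 0},
    {"x": 0,"y": -20,"z": 8,"yaw": 0},
    {"x": 0,"y": 0,"z": 0,"yaw": 0},
    {"x": 0,"y": 0,"z": 0,"yaw": 0},
  ],
)

```text
time_s: 9.6
eef_pos: [0.4522, 0.2746, 0.2211]
tool_rot: [0.009, -0.707, 0.01, 0.707]
force: [-0.1, -0.3, -0.4]
grip_width: 0.996
```

Request:
servo_tool(
  series=[
    {"x": 0,"y": 0,"z": 0,"yaw": 0},
    {"x": 0,"y": 0,"z": 0,"yaw": 0},
  ],
)

```text
time_s: 9.8
eef_pos: [0.4531, 0.2736, 0.2216]
tool_rot: [0.01, -0.707, 0.01, 0.707]
force: [0.1, -0.1, -0.0]
grip_width: 1.002
```

Run:
```python
from h import *
p,Rw,s=tool();print(p,Rw.round(4),s["time_s"],s["force"])
np.savez("w7.npz",p=p,R=Rw)
im=snapshot("wrist");cv2.imwrite("pics/w7.png",im[:,:,::-1])
im=snapshot("top");cv2.imwrite("pics/t7.png",cv2.resize(im[180:285,120:330,::-1],None,fx=3.8,fy=3.8,interpolation=cv2.INTER_CUBIC))
print(delta([.452,.2745,.10]))
```

```text
[0.45309175 0.2735973  0.22160474] [[-2.000e-04 -2.930e-02 -9.996e-01]
 [-4.000e-04 -9.996e-01  2.930e-02]
 [-1.000e+00  4.000e-04  2.000e-04]] 9.8 [ 0.14094692 -0.07931103 -0.02966211]
[121.76334339  -0.80222358   1.18523099]
```

View pics/w7.png

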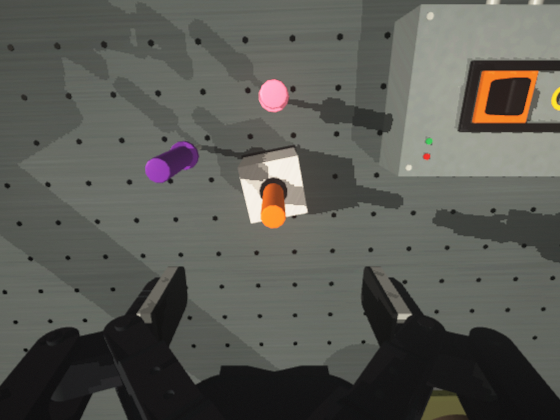

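View pics/t7.png

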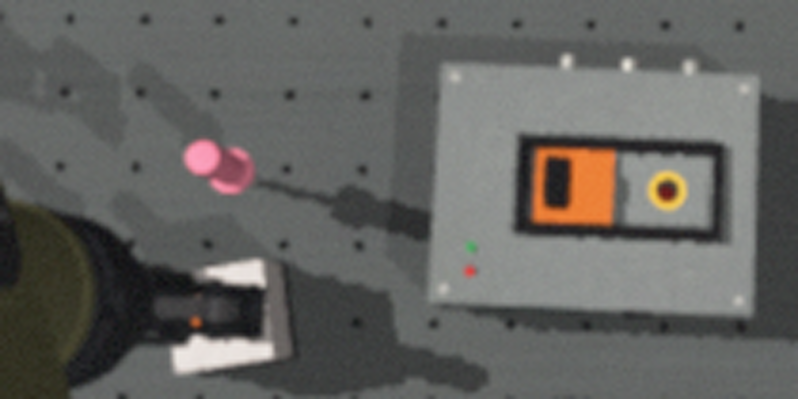

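Run:
```python
from h import *
d=np.load("w7.npz")
print("stylus top",wray([273,218],.142,d["p"],d["R"]), "collar top",wray([273,187],.072,d["p"],d["R"]))
a=lambda L:(np.array(L,float)+.5)/3.8-.5+[120,180]
print("hole top cam",ray("top",a([[668,190]])[0],.06))
print("grip",ray("top",a([[558,182]])[0],.095))
```

```text
stylus top [0.45187041 0.27258719 0.142     ] collar top [0.45779383 0.27257351 0.072     ]
hole top cam [0.53343377 0.00169694 0.06      ]
grip [0.53404479 0.06916339 0.095     ]
```

Request:
servo_tool(
  series=[
    {"x": 15,"y": 0,"z": 0.7,"yaw": 0},
    {"x": 25,"y": 0,"z": 0.5,"yaw": 0},
    {"x": 25,"y": 0,"z": 0,"yaw": 0},
    {"x": 25,"y": 0,"z": 0,"yaw": 0},
    {"x": 20,"y": 0,"z": 0,"yaw": 0},
    {"x": 12,"y": 0,"z": 0,"yaw": 0},
    {"x": 7,"y": 0,"z": 0,"yaw": 0},
    {"x": 0,"y": 0,"z": 0,"yaw": 0},
    {"x": 0,"y": 0,"z": 0,"yaw": 0},
    {"x": 0,"y": 0,"z": 0,"yaw": 0},
  ],
)

```text
time_s: 10.9
eef_pos: [0.4525, 0.2749, 0.0938]
tool_rot: [-0.01, 0.708, -0.01, -0.706]
force: [0.1, -0.9, 1.4]
grip_width: 1.0
```

Run:
```python
from h import *
p,Rw,s=tool();print(p,s["time_s"],s["force"])
im=snapshot("wrist");cv2.imwrite("pics/w8.png",im[:,:,::-1])
```

```text
[0.45246472 0.2748833  0.09378742] 10.9 [ 0.13646782 -0.86950722  1.39473092]
```

View pics/w8.png

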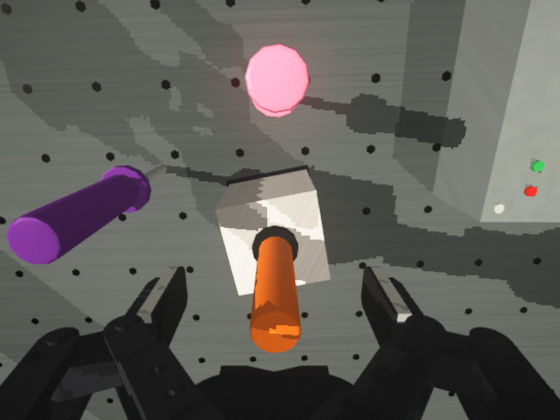

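Request:
servo_tool(
  series=[
    {"x": 0,"y": 0,"z": 0,"yaw": 0},
    {"x": 0,"y": 0,"z": 0,"yaw": 0},
    {"x": 0,"y": 0,"z": 0,"yaw": 0},
    {"x": 0,"y": 0,"z": 0,"yaw": 0},
    {"x": 0,"y": 0,"z": 0,"yaw": 0},
    {"x": 0,"y": 0,"z": 0,"yaw": 0},
    {"x": 0,"y": 0,"z": 0,"yaw": 0},
    {"x": 0,"y": 0,"z": 0,"yaw": 0},
  ],
  hand=-1,
  squeeze=60,
)

```text
time_s: 11.75
eef_pos: [0.4518, 0.2745, 0.093]
tool_rot: [-0.01, 0.707, -0.01, -0.707]
force: [-1.1, -0.9, 4.3]
grip_width: 0.216
```

Request:
servo_tool(
  series=[
    {"x": -8,"y": 0,"z": 0,"yaw": 0},
    {"x": -15,"y": 0,"z": 0,"yaw": 0},
    {"x": -20,"y": 0,"z": 0,"yaw": 0},
    {"x": -20,"y": 0,"z": 0,"yaw": 0},
    {"x": -20,"y": 0,"z": 0,"yaw": 0},
    {"x": -15,"y": 0,"z": 0,"yaw": 0},
    {"x": 0,"y": 0,"z": 0,"yaw": 0},
    {"x": 0,"y": 0,"z": 0,"yaw": 0},
    {"x": 0,"y": 0,"z": 0,"yaw": 0},
  ],
)

```text
time_s: 12.65
eef_pos: [0.4508, 0.2741, 0.1898]
tool_rot: [0.01, -0.706, 0.01, 0.708]
force: [0.1, 0.6, -2.2]
grip_width: 0.22
```

Run:
```python
from h import *
p,Rw,s=tool();print(p,Rw.round(4),s["time_s"],s["force"],s["grip_width"])
np.savez("w9.npz",p=p,R=Rw)
im=snapshot("wrist");cv2.imwrite("pics/w9.png",im[:,:,::-1])
im=snapshot("scene");cv2.imwrite("pics/s9.png",im[:,:,::-1]);cv2.imwrite("pics/s9c.png",cv2.resize(im[90:240,350:550,::-1],None,fx=4,fy=4,interpolation=cv2.INTER_CUBIC))
```

```text
[0.45080016 0.27412059 0.18979109] [[-1.900e-03 -2.800e-02 -9.996e-01]
 [-9.000e-04 -9.996e-01  2.800e-02]
 [-1.000e+00  1.000e-03  1.900e-03]] 12.65 [ 0.10036008  0.6213328  -2.23360684] 0.21975207254329487
```

View pics/w9.png

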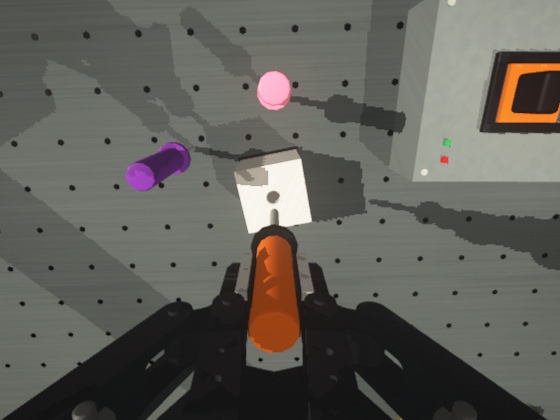

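View pics/s9c.png

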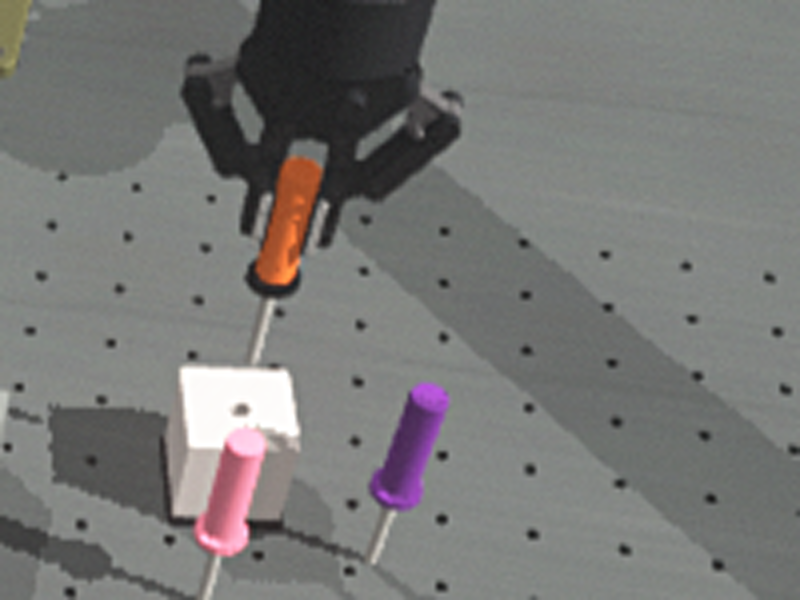

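Run:
```python
from h import *
im=cv2.imread("pics/w9.png")
cv2.imwrite("pics/c9.png",cv2.resize(im[180:360,200:350],None,fx=4,fy=3.3,interpolation=cv2.INTER_CUBIC))
d=np.load("w9.npz");p,Rw=d["p"],d["R"]
g=wray([274,213],.103,p,Rw);print("tip wrist",g,Rw.T@(g-p))
g=wray([274,237],.103+.066,p,Rw);print("collar top",g,Rw.T@(g-p))
uv=(np.array([256,363])+.5)/4-.5+[350,90]
g=ray("scene",uv,.103);print("tip scene",uv,g,Rw.T@(g-p))
uv=(np.array([307,160])+.5)/4-.5+[350,90]
g=ray("scene",uv,.239);print("top scene",uv,g,Rw.T@(g-p))
```

```text
tip wrist [0.45091238 0.27225013 0.103     ] [ 0.08679239  0.00178266 -0.00032755]
collar top [0.46010722 0.27207017 0.169     ] [ 0.0207752   0.00176867 -0.00939989]
tip scene [413.625 180.375] [0.45233383 0.27606489 0.103     ] [ 0.0867862  -0.00207045 -0.00164152]
top scene [426.375 129.625] [0.44510884 0.27534423 0.239     ] [-0.04919908 -0.00101608  0.00581576]
```

View pics/c9.png

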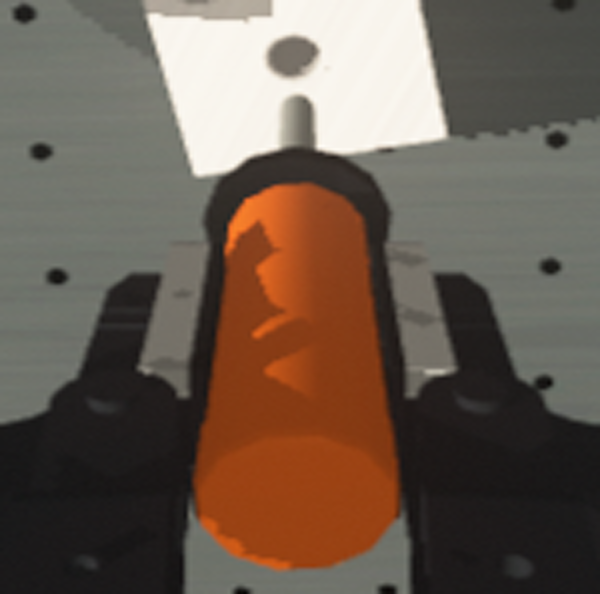

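Request:
servo_tool(
  series=[
    {"x": -15,"y": 0,"z": 0,"yaw": 0},
    {"x": 0,"y": 15,"z": -5,"yaw": 0},
    {"x": 0,"y": 30,"z": -10,"yaw": 0},
    {"x": 0,"y": 35,"z": -11.7,"yaw": 0},
    {"x": 0,"y": 40,"z": -13.3,"yaw": 0},
    {"x": 0,"y": 40,"z": -13.3,"yaw": 0},
    {"x": 0,"y": 40,"z": -13.3,"yaw": 0},
    {"x": 0,"y": 35,"z": -11.7,"yaw": 0},
    {"x": 0,"y": 25,"z": -8.4,"yaw": 0},
    {"x": 0,"y": 10,"z": -3.3,"yaw": 0},
  ],
)

```text
time_s: 13.75
eef_pos: [0.5342, -0.0014, 0.2049]
tool_rot: [0.011, -0.707, 0.011, 0.707]
force: [0.2, 0.1, -0.6]
grip_width: 0.217
```

Request:
servo_tool(
  series=[
    {"x": 0,"y": 0,"z": 0,"yaw": 0},
    {"x": 0,"y": 0,"z": 0,"yaw": 0},
    {"x": 0,"y": 0,"z": 0,"yaw": 0},
    {"x": 0,"y": 0,"z": 0,"yaw": 0},
  ],
)

```text
time_s: 14.15
eef_pos: [0.5336, 0.0033, 0.2058]
tool_rot: [0.009, -0.707, 0.009, 0.707]
force: [0.2, 0.4, -1.3]
grip_width: 0.217
```

Run:
```python
from h import *
p,Rw,s=tool();print(p,Rw.round(4),s["time_s"],s["force"],s["grip_width"],s["joint_velocities"].round(3))
print(delta([.5334,.0015,.158]))
im=snapshot("wrist");cv2.imwrite("pics/w10.png",im[:,:,::-1])
```

```text
[0.53357839 0.0032793  0.20577012] [[-3.000e-04 -2.640e-02 -9.997e-01]
 [ 3.000e-04 -9.997e-01  2.640e-02]
 [-1.000e+00 -3.000e-04  3.000e-04]] 14.15 [ 0.19637453  0.37248419 -1.28993219] 0.21728685788288396 [ 0.001  0.001 -0.005 -0.001 -0.001 -0.001]
[47.76961545  1.79784396  0.117668  ]
```

View pics/w10.png

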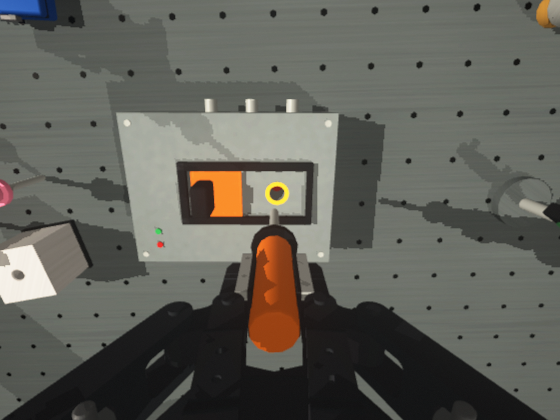

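Request:
servo_tool(
  series=[
    {"x": 10,"y": 1.8,"z": 0,"yaw": 0},
    {"x": 15,"y": 0,"z": 0,"yaw": 0},
    {"x": 12,"y": 0,"z": 0,"yaw": 0},
    {"x": 6,"y": 0,"z": 0,"yaw": 0},
    {"x": 0,"y": 0,"z": 0,"yaw": 0},
    {"x": 0,"y": 0,"z": 0,"yaw": 0},
    {"x": 0,"y": 0,"z": 0,"yaw": 0},
  ],
)

```text
time_s: 14.9
eef_pos: [0.5345, 0.0002, 0.1633]
tool_rot: [-0.01, 0.707, -0.01, -0.707]
force: [0.1, -0.1, -0.7]
grip_width: 0.218
```

Run:
```python
from h import *
p,Rw,s=tool();print(p,Rw.round(4),s["time_s"],s["force"],s["grip_width"],s["joint_velocities"].round(3))
np.savez("w11.npz",p=p,R=Rw)
im=snapshot("wrist");cv2.imwrite("pics/w11.png",cv2.resize(im[130:270,180:380,::-1],None,fx=4,fy=4,interpolation=cv2.INTER_CUBIC))
im=snapshot("scene");cv2.imwrite("pics/s11.png",cv2.resize(im[130:250,230:390,::-1],None,fx=5,fy=5,interpolation=cv2.INTER_CUBIC))
```

```text
[5.34541200e-01 2.14061946e-04 1.63309417e-01] [[ 1.200e-03 -2.810e-02 -9.996e-01]
 [-1.000e-04 -9.996e-01  2.810e-02]
 [-1.000e+00  1.000e-04 -1.200e-03]] 14.9 [ 0.07373041 -0.05711739 -0.65429693] 0.21784272398115956 [-0.002 -0.004 -0.003 -0.     0.    -0.   ]
```

View pics/w11.png

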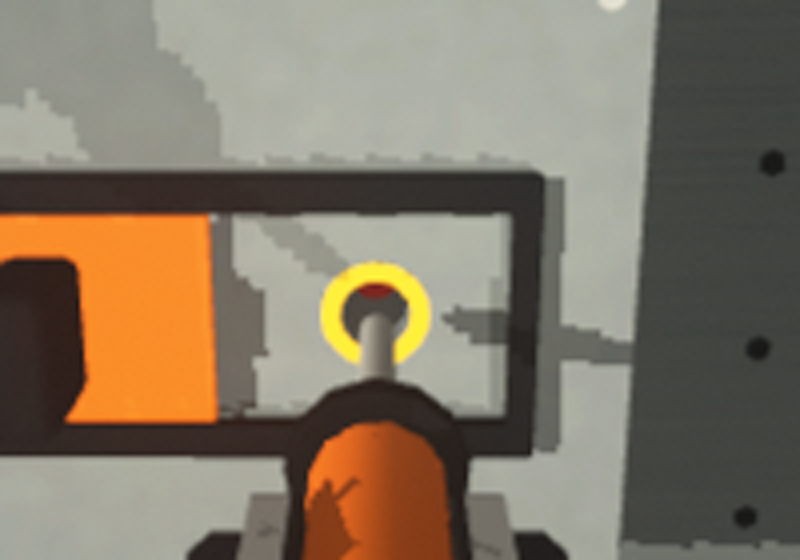

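View pics/s11.png

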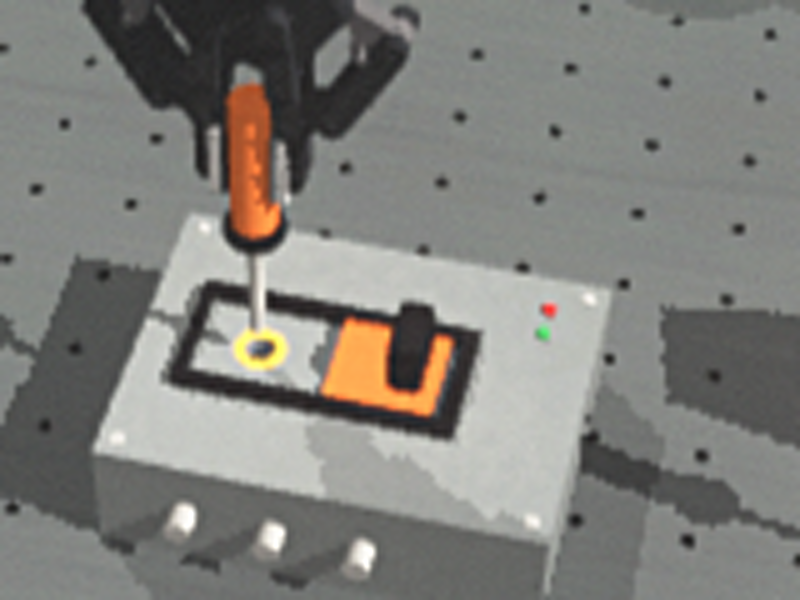

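Run:
```python
from h import *
d=np.load("w11.npz");p,Rw=d["p"],d["R"]
a=lambda u:(np.array(u,float)+.5)/4-.5+[180,130]
b=lambda u:(np.array(u,float)+.5)/5-.5+[230,130]
zt=p[2]-.087
h=wray(a([376,313]),.06,p,Rw);t=wray(a([377,324]),zt,p,Rw);print("wrist hole",h,"tip",t,"move mm",(Rw.T@(h-t))[1:]*1000)
h=ray("scene",b([261,350]),.06);t=ray("scene",b([260,326]),zt);print("scene hole",h,"tip",t,"move mm",(Rw.T@(h-t))[1:]*1000)
```

```text
wrist hole [ 0.53358284 -0.00123834  0.06      ] tip [ 0.53683824 -0.00154318  0.07630942] move mm [-0.21446833  3.28182604]
scene hole [0.53324631 0.00070578 0.06      ] tip [0.53370043 0.00063799 0.07630942] move mm [-0.05622621  0.47498481]
```

Request:
servo_tool(
  series=[
    {"x": 4,"y": 0,"z": 1.8,"yaw": 0},
    {"x": 5,"y": 0,"z": 0,"yaw": 0},
    {"x": 3,"y": 0,"z": 0,"yaw": 0},
    {"x": 0,"y": 0,"z": 0,"yaw": 0},
    {"x": 0,"y": 0,"z": 0,"yaw": 0},
    {"x": 0,"y": 0,"z": 0,"yaw": 0},
  ],
)

```text
time_s: 15.6
eef_pos: [0.5323, 0.0003, 0.1508]
tool_rot: [-0.01, 0.707, -0.01, -0.707]
force: [0.5, -0.4, 0.1]
grip_width: 0.216
```

Run:
```python
from h import *
p,Rw,s=tool();print(p,s["time_s"],s["force"],s["grip_width"])
im=snapshot("wrist");cv2.imwrite("pics/w12.png",cv2.resize(im[170:250,220:330,::-1],None,fx=7,fy=7,interpolation=cv2.INTER_CUBIC))
im=snapshot("scene");cv2.imwrite("pics/s12.png",cv2.resize(im[160:220,250:330,::-1],None,fx=9,fy=9,interpolation=cv2.INTER_CUBIC))
```

```text
[5.32313731e-01 3.02675882e-04 1.50838555e-01] 15.6 [ 0.46559373 -0.42680706  0.07249831] 0.21571471461811045
```

View pics/w12.png

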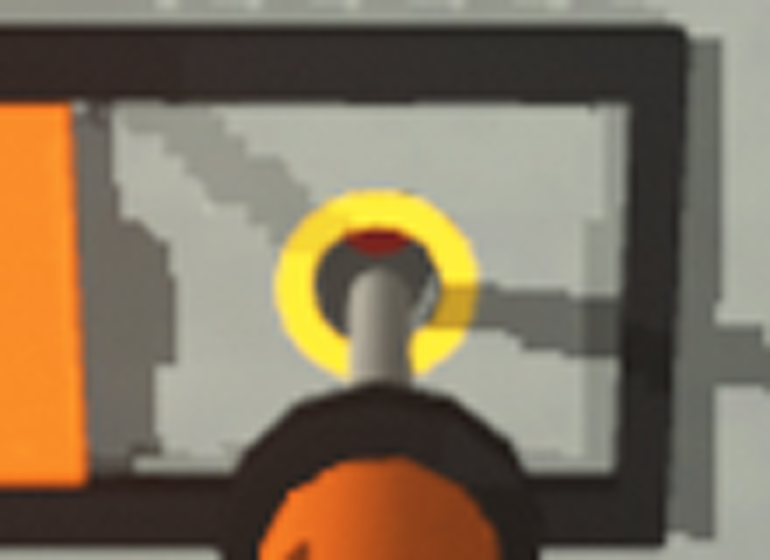

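View pics/s12.png

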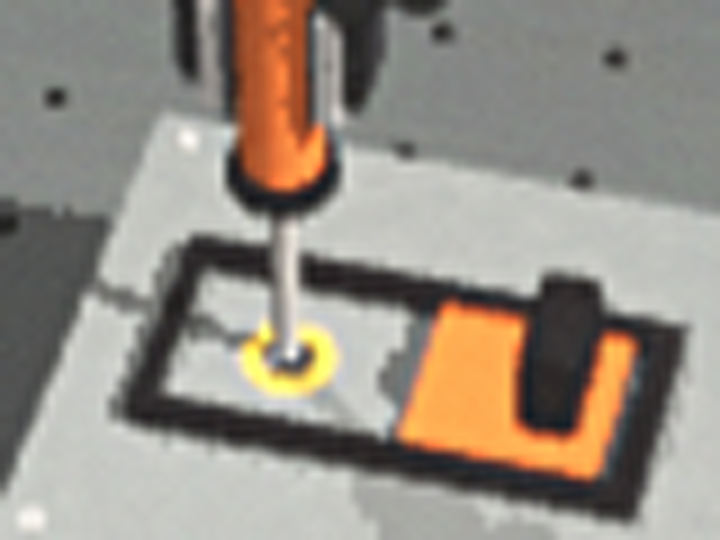

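Request:
servo_tool(
  series=[
    {"x": 4,"y": 0,"z": 0,"yaw": 0},
    {"x": 5,"y": 0,"z": 0,"yaw": 0},
    {"x": 5,"y": 0,"z": 0,"yaw": 0},
    {"x": 5,"y": 0,"z": 0,"yaw": 0},
    {"x": 5,"y": 0,"z": 0,"yaw": 0},
    {"x": 0,"y": 0,"z": 0,"yaw": 0},
    {"x": 0,"y": 0,"z": 0,"yaw": 0},
    {"x": 0,"y": 0,"z": 0,"yaw": 0},
  ],
)

```text
time_s: 16.5
eef_pos: [0.5324, 0.0003, 0.1269]
tool_rot: [-0.01, 0.707, -0.01, -0.707]
force: [0.7, 0.4, -0.4]
grip_width: 0.218
```

Request:
servo_tool(
  series=[
    {"x": 3,"y": 0,"z": 0,"yaw": 0},
    {"x": 0,"y": 0,"z": 0,"yaw": 0},
    {"x": 0,"y": 0,"z": 0,"yaw": 0},
  ],
)

```text
time_s: 16.8
eef_pos: [0.5321, 0.0003, 0.1238]
tool_rot: [0.01, -0.707, 0.01, 0.707]
force: [-0.5, 0.6, 0.3]
grip_width: 0.222
```

Request:
servo_tool(
  series=[
    {"x": 3,"y": 0,"z": 0,"yaw": 0},
    {"x": 0,"y": 0,"z": 0,"yaw": 0},
    {"x": 0,"y": 0,"z": 0,"yaw": 0},
  ],
)

```text
time_s: 17.1
eef_pos: [0.532, 0.0003, 0.1207]
tool_rot: [0.01, -0.707, 0.01, 0.707]
force: [0.1, 0.3, -0.9]
grip_width: 0.217
```

Request:
servo_tool(
  series=[
    {"x": 2,"y": 0,"z": 0,"yaw": 0},
    {"x": 2,"y": 0,"z": 0,"yaw": 0},
    {"x": 0,"y": 0,"z": 0,"yaw": 0},
    {"x": 0,"y": 0,"z": 0,"yaw": 0},
  ],
)

```text
time_s: 17.5
eef_pos: [0.5324, 0.0003, 0.117]
tool_rot: [-0.01, 0.707, -0.01, -0.707]
force: [-0.2, 0.2, 1.9]
grip_width: 0.219
```

Request:
servo_tool(
  series=[
    {"x": 2,"y": 0,"z": 0,"yaw": 0},
    {"x": 0,"y": 0,"z": 0,"yaw": 0},
    {"x": 0,"y": 0,"z": 0,"yaw": 0},
  ],
)

```text
time_s: 17.8
eef_pos: [0.5324, 0.0003, 0.115]
tool_rot: [-0.01, 0.707, -0.01, -0.707]
force: [0.0, -0.3, 3.1]
grip_width: 0.217
```

Request:
servo_tool(
  series=[
    {"x": 1,"y": 0,"z": 0,"yaw": 0},
    {"x": 0,"y": 0,"z": 0,"yaw": 0},
    {"x": 0,"y": 0,"z": 0,"yaw": 0},
  ],
)

```text
time_s: 18.1
eef_pos: [0.5324, 0.0003, 0.1139]
tool_rot: [-0.01, 0.707, -0.01, -0.707]
force: [1.0, -0.4, 2.6]
grip_width: 0.214
```

Request:
servo_tool(
  series=[
    {"x": 1,"y": 0,"z": 0,"yaw": 0},
    {"x": 0,"y": 0,"z": 0,"yaw": 0},
    {"x": 0,"y": 0,"z": 0,"yaw": 0},
  ],
)

```text
time_s: 18.4
eef_pos: [0.5327, 0.0003, 0.1137]
tool_rot: [-0.01, 0.708, -0.01, -0.707]
force: [-1.3, 0.8, 9.3]
grip_width: 0.214
```

Request:
servo_tool(
  series=[
    {"x": 1,"y": 0,"z": 0,"yaw": 0},
    {"x": 0,"y": 0,"z": 0,"yaw": 0},
    {"x": 0,"y": 0,"z": 0,"yaw": 0},
  ],
)

```text
time_s: 18.7
eef_pos: [0.5329, 0.0003, 0.1135]
tool_rot: [-0.01, 0.708, -0.01, -0.706]
force: [-1.3, -0.1, 13.4]
grip_width: 0.216
```

Request:
servo_tool(
  series=[
    {"x": 1,"y": 0,"z": 0,"yaw": 0},
    {"x": 0,"y": 0,"z": 0,"yaw": 0},
    {"x": 0,"y": 0,"z": 0,"yaw": 0},
  ],
)

```text
time_s: 19.0
eef_pos: [0.5332, 0.0003, 0.1133]
tool_rot: [-0.01, 0.708, -0.01, -0.706]
force: [-2.2, 0.2, 19.5]
grip_width: 0.218
```

Request:
servo_tool(
  series=[
    {"x": -1,"y": 0,"z": 0,"yaw": 0},
    {"x": 0,"y": 0,"z": 0,"yaw": 0},
    {"x": 0,"y": 0,"z": 0,"yaw": 0},
    {"x": 0,"y": 0,"z": 0,"yaw": 0},
    {"x": 0,"y": 0,"z": 0,"yaw": 0},
  ],
)

```text
time_s: 19.5
eef_pos: [0.5329, 0.0003, 0.1135]
tool_rot: [-0.01, 0.708, -0.01, -0.706]
force: [-2.0, -0.1, 14.9]
grip_width: 0.217
```

Run:
```python
from h import *
for i in range(2):
    p,Rw,s=tool();print(p,s["time_s"],s["force"],s["wrist_torque"],s["grip_width"])
    im=snapshot(["wrist","scene"][i]);cv2.imwrite(f"pics/f{i}.png",im[:,:,::-1])
s=cv2.imread("pics/f1.png");cv2.imwrite("pics/f1c.png",cv2.resize(s[130:260,220:400],None,fx=4.3,fy=4.3,interpolation=cv2.INTER_CUBIC))
p,Rw,s=tool();print(p,s["force"])
```

```text
[5.32936948e-01 2.69810013e-04 1.13528043e-01] 19.5 [-2.01813979 -0.13893901 14.94692365] [ 0.0479663   0.46545943 -0.00490625] 0.2165649234651344
[5.32933735e-01 2.92210268e-04 1.13542749e-01] 19.55 [-2.13275401  0.25971555 13.40807001] [-0.02669301  0.50538104  0.04626506] 0.2154664953832359
[5.32928353e-01 2.62083254e-04 1.13551522e-01] [-2.30296279  0.88332963 13.33123645]
```

View pics/f0.png

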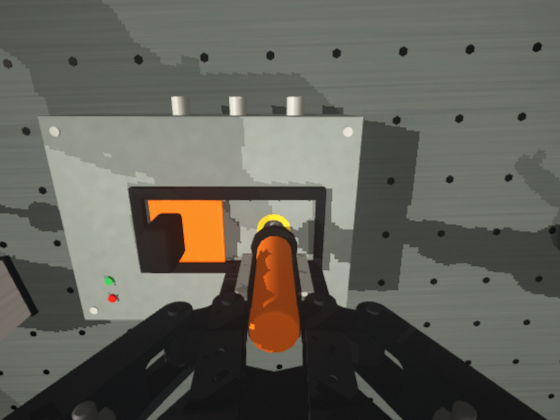

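View pics/f1c.png

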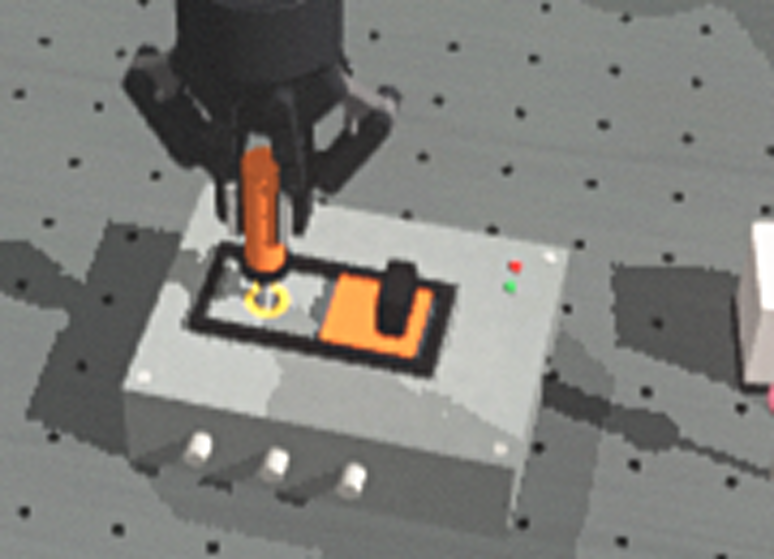

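View pics/f1.png

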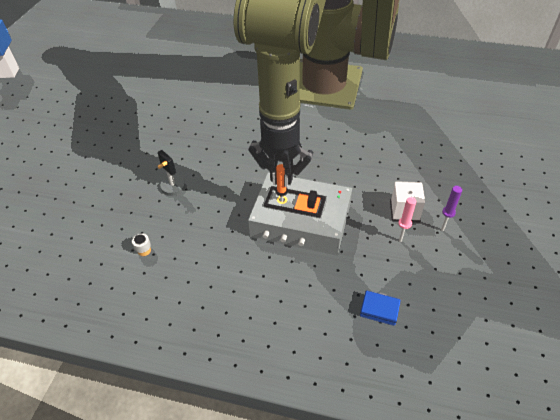

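Run:
```python
from bench import *
print(close_job())
```

```text
the job is handed in; nothing more can be done
None
```

I opened the guard to its end stop and took the orange stylus from its stand. I put its tip through the yellow-ringed hole and pressed the reset button down. I handed the job in at about 19.6 s, with the stylus still gripped at 60 N and pushing on the button.

- **Guard:** It stopped against about 17 N of resistance, with the grip block at world y = 0.069 m. The camera fit puts the end stop at the same place. The later pictures show the hole uncovered.
- **Button:** Contact and full depth came at the heights I expected (TCP at about 0.114 m when fully down). The force then jumped from about 3 N to 9 N, the sign that it had bottomed out. It held at 13–15 N, well above the 4 N needed. The button itself was hidden by the stylus, so this rests on force and depth, not on seeing it.
- **Other things:** The last scene picture shows the mirror, objective, lens case and the pink and purple look-alikes standing where they were.
- **Disagreement:** Just above the hole, the wrist and scene cameras differed by about 3 mm on how far the tip was off in x. I moved it about 2 mm, rechecked the tip against the ring in both views, and it went in with no side force above about 1 N.
- **Refused moves:** My first two move calls were rejected because rows were missing keys; the arm did not move.

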